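Draw out the telescopic bottle brush to its second stop and hold it ready

TASK

Get the telescopic bottle brush ready for scrubbing the tall flask: lift the loose white cap off the brush head and stand it, open side down, on the worktop clear of the caddy. Then press in the orange button, draw the brush out past its first stop to its second (last) stop and let the button spring back out so that it locks there, and lift the locked brush upright out of its caddy until its foot is clearly above the caddy's rim. Finish while still holding the brush up there with the button out, and leave the other things where they stand.

Things in the scene. Friction and masses are not known exactly. Their poses are not given: they have to be found in the camera images.
- caddy: Heavy white ceramic caddy fixed to the worktop: round foot 112 mm across, 10 mm high, with a round post on it (66 to 72 mm across), rim at 46 mm. Its square socket, 36 mm deep (floor at 10 mm), holds the brush handle upright with 0.7 mm play a side. Origin: centre of the underside, on the worktop; z up.
- brush: Telescopic bottle brush standing loose in the caddy, 0.4 to 0.55 kg in all; this is its steel handle, a square tube 30 x 30 x 140 mm. Origin: centre of the handle's underside (foot); z up along the brush; the orange button is on the -x side, as are three windows at heights 46, 82 and 118 mm. A round neck, 16 mm across, slides in it and carries the collar and the head.
- neck (a joint): How far the neck is drawn out (m): 0 home, 0.036 first stop, 0.072 second stop, 0.073 end. With the button held in, 2 N draws it; the handle's weight keeps it in the caddy meanwhile, and the neck stays where it is left. With the button out, its pin (orange tip in a window) locks at each stop, 1.5 mm play; released between stops it rides on the wall and drops in at the next stop reached.
- button (a joint): How far the orange button is pressed in (m): 0 fully out, neck locked; 0.006 flush with the collar. The neck slides freely from about 0.0046 on; between stops the button cannot come out farther than that. A spring pushes it out with 3 N (out) to 7 N (in).
- collar (a point): Centre of the black grip collar (36 mm along brush x, 34 along brush y, 26 high); moves with the neck, 154 mm above the foot when home. Right on it sits the teal scrubbing head, 27 mm across, its top 37 mm above this point. Seized along brush x, one pad presses the button in (36 mm between pads when flush); seized along brush y, the button stays free.
- button_face (a point): Centre of the outer face of the orange button, 14 mm wide and 16 mm high, standing 6 mm proud of the collar's -x side at the collar's mid-height, 24 mm from the collar's centre; it is pressed toward brush +x.
- cap: Loose white ribbed plastic cap, 38 mm across, 38 mm high, 30 g, standing open side down over the brush head, with 3 mm play round it; the hollow is 23.5 mm deep, its rim is just above the collar. Origin: centre of its open underside; z up. It lifts straight off.
- flask: Tall blue-grey drinking flask with a steel top, 72 mm across, 240 mm high, loose. Origin: centre of the underside. A bystander.
- mug: White mug with a diamond pattern, 83 x 116 mm with its handle, 94 mm high, loose. Origin: centre of the underside. A bystander.
- sugar_jar: Sugar jar with a red lid, 68 mm across, 100 mm high, loose. Origin: centre of the underside. A bystander.
- teaspoon: Steel teaspoon lying flat, 130 x 27 x 11 mm, loose. Origin: centre of the underside, x along it. A bystander.
- red_pod: Black coffee pod with a red top, 51 mm across, 44 mm high, loose. Origin: centre of the underside. A bystander.
- white_pod: White coffee pod with a dark blue top, 51 mm across, 44 mm high, loose. Origin: centre of the underside. A bystander.
- pepper_mill: Dark wooden pepper mill, 58 mm across, 130 mm high, loose. Origin: centre of the underside. A bystander.
- timer: Red and white kitchen timer, 65 mm across, 61 mm high, loose. Origin: centre of the underside. A bystander.
- spice_jar: Small spice jar with a yellow cap, 44 mm across, 100 mm high, loose. Origin: centre of the underside. A bystander.
Not all that is in view belongs to the job. Several things have the shape of the cap; the one meant has the colours described above.

How it is judged:
By the outcome, as a careful person would: the job done as asked, in the order asked, and still so for the second after the job is handed in, while the arm keeps its last pose, push and grip.
It also fails if it takes over 64 s, if anything falls off the work surface, if the arm or the gripper's body presses on something with over 40 N, if the wrist force passes 120 N, or if a joint passes its speed limit or range.

ROBOT

A 6-joint arm with a two-finger parallel gripper is mounted at the origin on a cart in front of the work surface, level with it; the furniture and walls round the work are solid. World frame = base frame: x ahead of the robot, y to its left, z up, the work surface at z = 0. Lengths are in m, angles in degrees, forces in N, time in s.
With the tool pointing down it reaches from about 0.4 to 0.825 m from the base axis. Payload 7 kg.
Tool frame: the origin (TCP) lies on the centre line of the jaws, within the pads' length; the fingertips stand 19 mm ahead of it and the grasp point (between the pads) is the TCP (r.tip_extent is the distance from the TCP to the fingertips, in m); z points along the fingers, y is the line along which they close (so a half turn about z gives the same grasp; the last joint's range is limited). The gripper opens to 88 mm and grips with 3 to 60 N. Pads are 19 mm wide; open, the fingers measure 130 mm over their backs; the gripper's body (78 mm by 193 mm) begins 47 mm behind the grasp point.
Start: joints at [-54.54, 20.546, 0.682, 0, -70.136, -16.507], TCP at [0.219, -0.638, 0.224] pointing down, gripper open.
Joint ranges: [-176.03, 176.03], [-82.01, 121.73], [-58.28, 71.71], [-173.87, 95.51], [-174.79, -0.11], [-173.66, 173.66]. Speed limits (degrees/s): [136.94, 136.94, 172.46, 180, 180, 180].

INTERFACE

Orientations are given as [roll, pitch, yaw] about the fixed x, y, z axes, in that order (R = Rz(yaw) Ry(pitch) Rx(roll)).
In Python, from plant import r gives the robot as it stands. The module is installed in compiled form; this text tells all that it offers.
- The arm moves only by the tool jog_arm, never from a script. Its argument "deltas" is a list that holds one entry, the list of rows, each a list of 5 numbers: the opening, from -1 (shut) to 1 (fully open), then the shift along the world's x, y, z in cm, then the turn about the world's z in rad. In form: [[[claw, dx, dy, dz, turn], ...]]. A call has 1 to 8 rows; each row shifts and turns the commanded pose from where the row before left it; what a row does not reach is not made up. A row lasts 1/8 s, in which the tool goes at most 62.5 mm and 10.7 degrees, less where a joint would pass 70% of its speed; a pose out of reach is approached as far as the arm can. A call with a gripper value outside its range is refused whole. The fingers move at their own pace and stop on an object; "force" is the grip in N (left out, the last holds). Time passes only in rows, so rows that do not move let the fingers close. It gives the time, the measured TCP pose, the force, the opening and the grip force at its end, in the units of the state.
- r.get_state(): the state, without advancing time (a new reading comes with each control period).
- r.capture(name): name is "scene" or "top"; returns the picture (400x640x3 uint8, blue, green, red); there is no depth.
- r.camera_info(name): a dict with "fx", "fy", "cx", "cy" (pixels), "k1" (the pictures are not rectified: a ray, as slopes to the right and down, at radius r is drawn at 1 + k1 r^2 times it, then the intrinsics apply), "view" (4x4, takes a point from world to camera coordinates). Camera axes: x right, y up, looking along -z (the intrinsics and any distortion apply to the point x, -y, -z); pixel columns grow to the right and rows downward; lengths in m; the calibration is good to about 2 mm. A picture is of the moment at which its call begins. camera_info takes no time and is no camera call.
- r.close_job(): hands the job in; it is judged then, once.
The state is a dict: "time_s": time; "joints": joint angles; "qd": joint speeds; "joint_torque": joint torques, N m; "tcp_pos": TCP position; "eef_rot": TCP orientation; "contact_force": force on the tool from outside, world axes, zero at the start; "moment": the same for the moment, N m; "gripper_width": finger opening in m; "gripper_force": force on a finger pad.
Only numpy, scipy, OpenCV 4.12 (cv2) and the standard library are available. Lean on these libraries where they do the work, as an engineer would, in place of code of your own. Each camera call takes 0.05 s, during which the arm holds its last target. There are 200 camera calls.

## Working session

There is one attempt and no reset: what is moved stays moved. The work goes in short steps, Python scripts to look and compute and a tool call to move; the robot and the scene stay as the last step left them, time stands still between calls to the robot, and variables do not carry over. Pictures are saved under pics/ and viewed, at most 10 in all, crops included, and the job is handed in when it is done.

Besides the shell and the picture viewer there is one more tool, called after "Emit:" in YAML: its name, and indented under it one key for each argument. jog_arm: Moves the arm, as the interface text tells. Its arguments: {"type":"object","properties":{"deltas":{"type":"array"},"force":{"type":"number"}},"required":["deltas"]}

```bash
mkdir -p pics; python3 - <<'E'
from plant import r
import cv2
for n in("scene","top"):
    im=r.capture(n);cv2.imwrite(f"pics/{n}0.png",im)
    c=r.camera_info(n);print(n,{k:c[k] for k in c})
s=r.get_state();print(s)
E
```

```text
scene {'fx': 389.7318505310615, 'fy': 389.7318505310615, 'cx': 322.83248527212197, 'cy': 201.27770912255133, 'k1': -0.03942476232202242, 'view': array([[-0.73248871, -0.68057126, -0.01682402,  0.42571083],
       [ 0.48384868, -0.53782579,  0.69038676, -0.34959039],
       [-0.47890578,  0.49756023,  0.72324482, -1.11789318],
       [ 0.        ,  0.        ,  0.        ,  1.        ]])}
top {'fx': 431.1751379272739, 'fy': 431.1751379272739, 'cx': 318.0412550097164, 'cy': 198.48225029523044, 'k1': -0.008825120404694992, 'view': array([[-0.01417554, -0.99984586, -0.0103591 ,  0.02936281],
       [ 0.99754043, -0.01485258,  0.0685018 , -0.55637212],
       [-0.0686451 , -0.00936257,  0.99759721, -1.39333225],
       [ 0.        ,  0.        ,  0.        ,  1.        ]])}
{'time_s': 0.1, 'joints': array([-5.45386647e+01,  2.05856749e+01,  6.37161230e-01, -1.76206590e-02,
       -7.01373362e+01, -1.65080211e+01]), 'qd': array([-0.03553376, -0.03320088,  0.0498461 , -0.04432499,  0.00042966,
       -0.09056861]), 'joint_torque': array([-1.22962847e-03, -5.84163380e+01,  2.93754154e+01,  7.01558679e+00,
        1.01915500e-02, -6.80142057e-05]), 'tcp_pos': array([ 0.21906419, -0.63796777,  0.22292131]), 'eef_rot': array([ 1.79912982e+02, -8.51376885e-03, -1.61052679e+02]), 'contact_force': array([0.77290706, 0.06492286, 0.56797794]), 'moment': array([-0.05816624, -0.04145896, -0.0472876 ]), 'gripper_force': 0.0, 'gripper_width': 0.08764681070588265}
```

View pics/scene0.png

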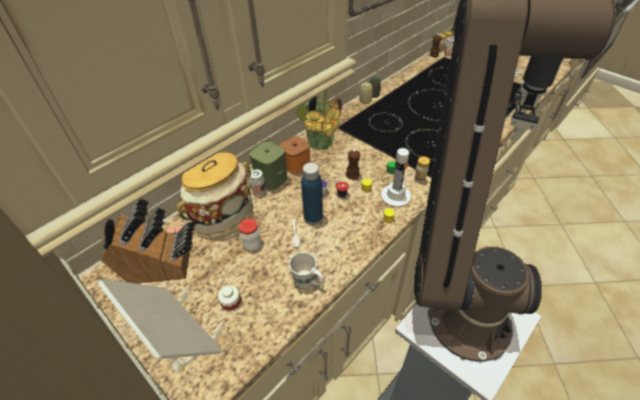

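View pics/top0.png

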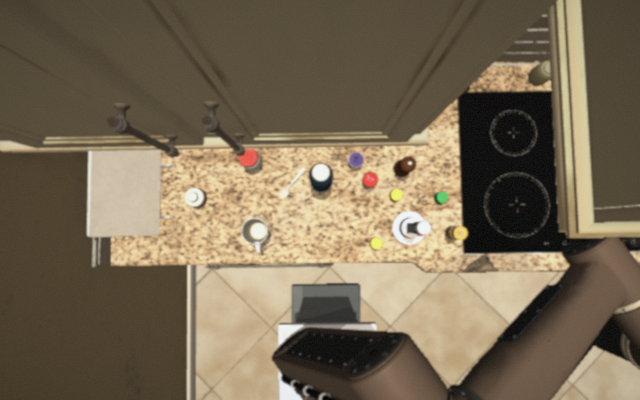

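The scene view shows the caddy at about (397,195) with the white cap at (403,155). In the top view the caddy is at about (408,228) and the cap at (423,228). Next I'll enlarge both.

```bash
python3 - <<'E'
import cv2,numpy as np
a=cv2.imread("pics/scene0.png")[135:225,340:440];b=cv2.imread("pics/top0.png")[170:260,360:480]
a=cv2.resize(a,None,fx=6,fy=6,interpolation=cv2.INTER_CUBIC)[:, :]
cv2.imwrite("pics/a.png",a)
cv2.imwrite("pics/b.png",cv2.resize(b,None,fx=6,fy=6,interpolation=cv2.INTER_CUBIC))
E
cat > h.py <<'E'
import numpy as np
from scipy.optimize import least_squares
from plant import r
def proj(n,p):
    c=r.camera_info(n);q=c["view"][:3,:3]@np.asarray(p,float)+c["view"][:3,3]
    x,y=q[0]/-q[2],-q[1]/-q[2];k=1+c["k1"]*(x*x+y*y)
    return np.array([c["cx"]+c["fx"]*x*k,c["cy"]+c["fy"]*y*k])
def tri(obs,x0=(.5,-.2,.1)):
    s=least_squares(lambda p:np.concatenate([proj(n,p)-np.array(u) for n,u in obs]),x0);return s.x,s.fun
def onz(n,u,z):
    s=least_squares(lambda p:proj(n,[p[0],p[1],z])-np.array(u),(.5,-.2));return s.x
E
```

```text
(no output)
```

View pics/a.png

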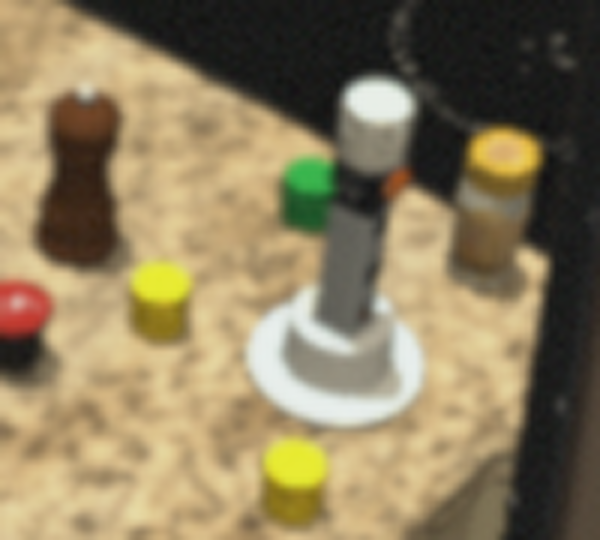

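View pics/b.png

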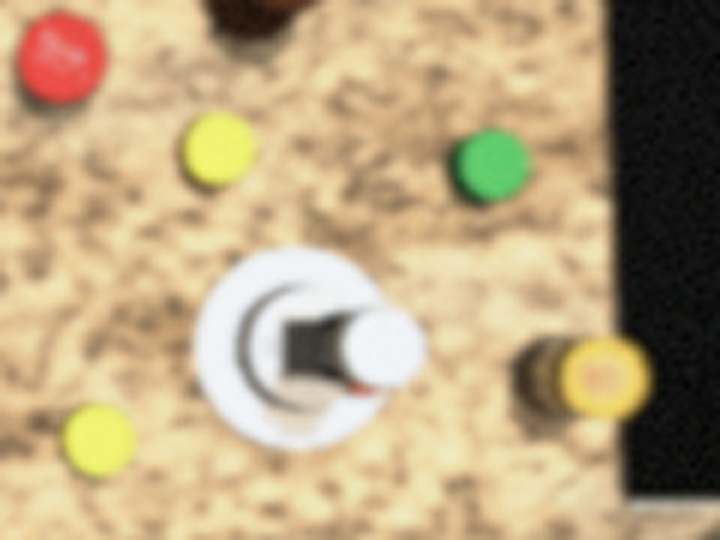

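In the crops, the cap top centre is at scene (402.6,151.4) and top (423.3,227.4). The orange button in the scene view is at (405.9,164.8). The centre of the foot's upper face is at top (408.4,227.9) and scene (395.6,194.6).

```bash
python3 - <<'E'
from h import *
f=lambda u,o:((np.array(u)+.5)/6-.5+np.array(o))
A=(340,135);B=(360,170)
cap=tri([("scene",f((378,101),A)),("top",f((382,347),B))]);print("captop",cap)
cad=tri([("scene",f((336,358),A)),("top",f((293,350),B))]);print("caddy",cad)
for z in(.16,.164,.168):
    b=onz("scene",f((397,182),A),z);print("button",z,b,b-cap[0][:2],np.degrees(np.arctan2(*(-(b-cap[0][:2]))[::-1])), onz("top",f((363,390),B),z-.008)-cap[0][:2])
for n,u,o,z in[("yel1",(219,150),B,.038),("yel2",(99,440),B,.038),("green",(492,165),B,.038),("spice",(606,377),B,.1),("redpod",(62,58),B,.044)]:print(n,onz("top",f(u,o),z))
print("mill",onz("top",(404,166),.13),"flask",onz("top",(321,172),.24),"spoon",onz("top",(290,183),.01),"edge",onz("top",(408,263),0), "cook",onz("top",(461,228),0))
# yaw prediction
c=cap[0]
for yaw in range(-40,41,10):
    t=np.radians(yaw);R=np.array([[np.cos(t),-np.sin(t)],[np.sin(t),np.cos(t)]])
    p=np.r_[c[:2]+R@[-.022,0],.164]
    print(yaw,[( (proj(n,p)-o+.5)*6-.5).round() for n,o in(("scene",A),("top",B))])
s=r.get_state();print(s["tcp_pos"])
E
```

```text
captop (array([ 0.45866786, -0.2731063 ,  0.21674323]), array([ 0.56164365, -0.00306557, -0.27317945, -0.37485437]))
caddy (array([ 0.45751656, -0.27211402,  0.01201768]), array([ 0.52174911,  0.00154632, -0.26987658, -0.36468231]))
button 0.16 [ 0.44400653 -0.28063658] [-0.01466133 -0.00753028] 27.185720240834367 [-0.02209086 -0.00583948]
button 0.164 [ 0.4417841  -0.27645135] [-0.01688376 -0.00334505] 11.206459395618273 [-0.02201816 -0.00494009]
button 0.168 [ 0.43956166 -0.27226612] [-0.0191062   0.00084017] -2.517898441199641 [-0.02194547 -0.0040407 ]
yel1 [ 0.5643156  -0.23108855]
yel2 [ 0.40989621 -0.16295454]
green [ 0.554038   -0.37747801]
spice [ 0.44045762 -0.41478029]
redpod [ 0.61470528 -0.14711794]
mill [ 0.64385754 -0.24153219] flask [0.61506533 0.00995046] spoon [0.61008852 0.11339141] edge [ 0.34145175 -0.27075203] cook [ 0.45349777 -0.44850966]
-40 [array([380., 197.]), array([327., 380.])]
-30 [array([386., 196.]), array([334., 385.])]
-20 [array([392., 194.]), array([341., 388.])]
-10 [array([397., 192.]), array([349., 390.])]
0 [array([401., 189.]), array([357., 390.])]
10 [array([404., 185.]), array([364., 390.])]
20 [array([407., 181.]), array([372., 387.])]
30 [array([408., 177.]), array([379., 384.])]
40 [array([408., 173.]), array([385., 379.])]
[ 0.21906419 -0.63796777  0.22292131]
```

```bash
cat > ov.py <<'E'
from h import *
import cv2
def tile(n,box,yaws,xy,off,k):
    im=cv2.imread(f"pics/{n}0.png");x0,y0,x1,y1=box
    out=[]
    for yaw in yaws:
        t=cv2.resize(im[y0:y1,x0:x1],None,fx=k,fy=k,interpolation=cv2.INTER_CUBIC)
        if yaw is not None:
            a=np.radians(yaw);R=np.array([[np.cos(a),-np.sin(a)],[np.sin(a),np.cos(a)]])
            def L(pts,col):
                P=[((proj(n,np.r_[np.array(xy)+R@p[:2],p[2]])+off-[x0,y0]+.5)*k-.5) for p in pts]
                cv2.polylines(t,[np.int32(np.round(P))],True,col,1)
            for z in(.046,.15):L([(sx*.015,sy*.015,z) for sx,sy in((-1,-1),(-1,1),(1,1),(1,-1))],(0,255,0))
            for sx,sy in((-1,-1),(-1,1),(1,1),(1,-1)):L([(sx*.015,sy*.015,.046),(sx*.015,sy*.015,.15)],(255,255,0))
            L([(-.024,s*.007,.164+h) for s,h in((-1,-.008),(1,-.008),(1,.008),(-1,.008))],(0,0,255))
        out.append(t)
    return np.hstack(out)
E
python3 - <<'E'
from ov import *
xy=(.458,-.2727)
a=tile("scene",(386,145,414,195),(None,0,12,24),xy,np.array([-.5,.27]),7)
b=tile("top",(400,214,432,240),(None,0,12,24),xy,np.array([0,.37]),6)
w=max(a.shape[1],b.shape[1]);p=lambda t:cv2.copyMakeBorder(t,0,0,0,w-t.shape[1],0)
cv2.imwrite("pics/ov.png",np.vstack([p(a),p(b)]))
E
```

```text
(no output)
```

View pics/ov.png

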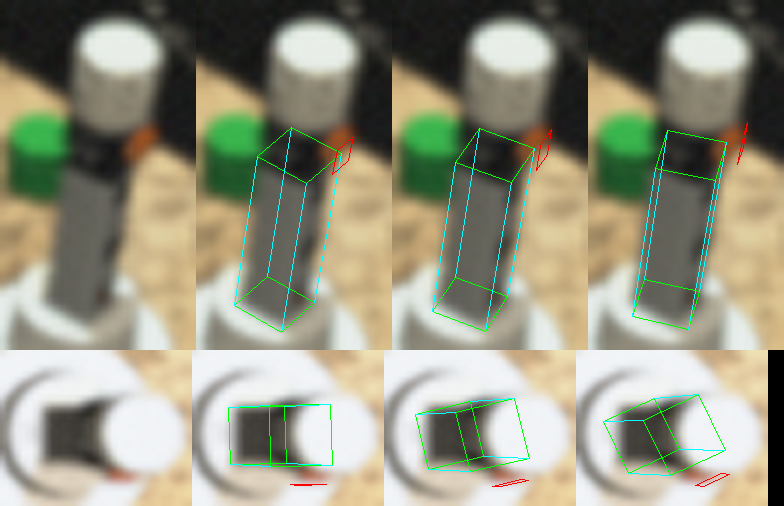

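```bash
python3 - <<'E'
import cv2,numpy as np
np.set_printoptions(linewidth=200)
t=cv2.imread("pics/top0.png")
print("top cols403-418 rows220-234");print(cv2.cvtColor(t,7 if 0 else cv2.COLOR_BGR2GRAY)[220:235,403:420])
s=cv2.cvtColor(cv2.imread("pics/scene0.png"),cv2.COLOR_BGR2GRAY)
print("scene rows168-194 cols390-406");print(s[160:194,388:408])
E
```

```text
top cols403-418 rows220-234
[[155 174 211 233 241 243 243 242 242 242 242 242 239 235 235 237 235]
 [170 213 236 242 241 240 240 241 240 238 235 229 217 203 200 205 207]
 [201 234 241 236 229 222 222 221 218 215 194 163 138 126 136 155 184]
 [227 241 240 223 185 156 147 144 142 135 113  84  66  80 113 160 211]
 [235 243 237 209 144  97  83  78  76  70  59  48  56  88 139 199 234]
 [238 241 234 202 133  77  67  61  63  58  55  61  74 106 165 222 240]
 [235 234 227 195 130  80  63  64  60  59  61  71  81 123 187 233 243]
 [236 233 221 191 128  75  66  63  62  59  61  73  85 131 200 235 244]
 [236 233 222 189 126  75  64  66  65  58  63  72  87 130 196 236 242]
 [237 236 228 194 127  77  65  65  63  62  69  75  84 119 182 229 242]
 [236 242 235 200 128  77  64  64  61  59  63  67  79 104 155 214 239]
 [233 241 235 198 132  86  74  74  71  64  58  49  57  83 127 187 231]
 [221 236 231 195 147 123 123 119 113 104  89  67  54  65  98 149 200]
 [186 225 227 207 184 174 176 175 169 161 150 133 116 100  94 108 149]
 [149 192 213 212 205 203 206 206 203 201 198 189 176 157 133 114 123]]
scene 
[... 2146 characters left out ...]
96  88 100 162 213 213 189 182 188]
 [220 229 231 218 161 110  95  95  95  98  99  91  77  97 166 211 213 191 175 177]
 [224 230 230 210 152 109  96  96  96  99  99  87  71  90 138 175 188 187 182 184]
 [210 223 229 216 175 135 111 102  97  98  98  87  83 103 136 161 174 188 202 200]
 [183 204 226 229 216 188 157 129 109 102 101  99 111 131 152 167 172 189 218 216]
 [153 168 210 227 230 223 210 181 151 129 116 122 140 154 163 167 169 188 223 229]
 [138 139 168 205 223 229 228 220 206 179 156 154 162 168 168 162 158 186 224 233]
 [133 130 141 162 185 211 221 223 223 216 199 179 170 165 160 147 146 186 225 234]
 [133 130 134 139 150 162 178 192 205 212 202 181 165 153 146 136 143 188 226 235]]
```

```bash
python3 - <<'E'
from h import *
for yaw in(-5,0,5,10,15,20):
    t=np.radians(yaw);d=np.array([np.cos(t),np.sin(t)]);n_=np.array([-d[1],d[0]])
    c=np.array([.458,-.2727])
    print(yaw,[proj("scene",np.r_[c-.015*d,z]).round(1) for z in(.056,.092,.128)],"front-left edge z.092",proj("scene",np.r_[c-.015*d+.015*n_,.092]).round(1),"R",proj("scene",np.r_[c-.015*d-.015*n_,.092]).round(1),"Lback",proj("scene",np.r_[c+.015*d+.015*n_,.092]).round(1))
E
```

```text
-5 [array([400.7, 187.8]), array([401.9, 180.6]), array([403.2, 173.2])] front-left edge z.092 [399.2 182.6] R [404.6 178.7] Lback [392.8 178.4]
0 [array([400.9, 187.6]), array([402.2, 180.4]), array([403.5, 173. ])] front-left edge z.092 [399.7 182.6] R [404.5 178.3] Lback [392.9 178.8]
5 [array([401.1, 187.4]), array([402.3, 180.2]), array([403.7, 172.8])] front-left edge z.092 [400.2 182.5] R [404.4 178. ] Lback [393.  179.1]
10 [array([401.2, 187.2]), array([402.5, 180. ]), array([403.8, 172.6])] front-left edge z.092 [400.7 182.5] R [404.3 177.6] Lback [393.1 179.4]
15 [array([401.4, 187. ]), array([402.7, 179.8]), array([404. , 172.4])] front-left edge z.092 [401.2 182.4] R [404.1 177.3] Lback [393.3 179.8]
20 [array([401.5, 186.8]), array([402.8, 179.6]), array([404.1, 172.2])] front-left edge z.092 [401.7 182.3] R [403.8 177. ] Lback [393.6 180.1]
```

Emit:
jog_arm:
  deltas:
    - [[1,0,0,5,0],[1,2,3.5,0,0.166],[1,3,4.6,0,0.166],[1,3,4.6,0,0.166],[1,3,4.6,0,0.166],[1,3,4.6,0,0.166],[1,3,4.6,0,0.166],[1,3,4.6,0,0.166]]
  force: 12

```text
time_s: 1.1
tcp_pos: [0.4198, -0.3257, 0.2736]
eef_rot: [180.0, 0.0, -94.2]
contact_force: [0.6, -0.0, 0.5]
gripper_width: 0.0877
gripper_force: 0.0
```

```bash
python3 - <<'E'
from plant import r
s=r.get_state();print({k:s[k].round(4) for k in("tcp_pos","eef_rot","joints")})
E
```

```text
{'tcp_pos': array([ 0.4198, -0.3257,  0.2736]), 'eef_rot': array([ 1.799918e+02,  9.600000e-03, -9.415900e+01]), 'joints': array([-1.66487e+01,  5.21510e+00, -1.28063e+01, -8.00000e-03,
       -7.19886e+01,  1.24922e+01])}
```

Emit:
jog_arm:
  deltas:
    - [[1,2,2.7,0,0.08],[1,1.9,2.6,0,0.08],[1,0,0,0,0],[1,0,0,-3.5,0],[1,0,0,-3.5,0],[1,0,0,0,0]]

```text
time_s: 1.85
tcp_pos: [0.4561, -0.2742, 0.2014]
eef_rot: [179.7, 0.1, -85.4]
contact_force: [0.4, -0.4, -0.1]
gripper_width: 0.0878
gripper_force: 0.0
```

```bash
python3 - <<'E'
from plant import r
import cv2
a=r.capture("scene")[125:205,360:440];b=r.capture("top")[190:260,380:450]
f=lambda x:cv2.resize(x,(400,400),interpolation=cv2.INTER_CUBIC)
import numpy as np
cv2.imwrite("pics/c.png",np.hstack([f(a),f(b)]))
print(r.get_state()["tcp_pos"])
E
```

```text
[ 0.45837458 -0.27503532  0.20468061]
```

View pics/c.png

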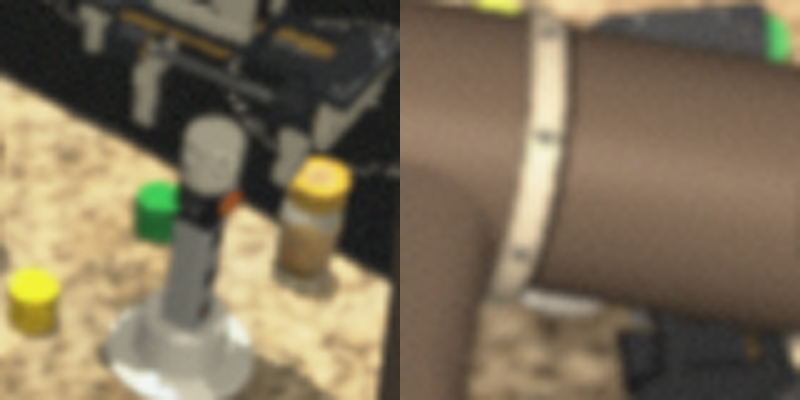

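The fingertips are at about (145,120) and (285,185) in the left crop. Their midpoint is at the cap, so the jaws straddle it. I'll close now.

Emit:
jog_arm:
  deltas:
    - [[-0.2,0,0,0,0],[-0.2,0,0,0,0],[-0.2,0,0,0,0],[-0.2,0,0,0,0],[-0.2,0,0,0,0],[-0.2,0,0,0,0]]
  force: 10

```text
time_s: 2.7
tcp_pos: [0.4582, -0.2744, 0.2038]
eef_rot: [180.0, -0.0, -85.3]
contact_force: [-0.5, 0.3, -0.4]
gripper_width: 0.0363
gripper_force: 0.2
```

Emit:
jog_arm:
  deltas:
    - [[-0.5,0,0,0,0],[-0.5,0,0,0,0],[-0.5,0,0,0,0]]
  force: 10

```text
time_s: 3.08
tcp_pos: [0.4582, -0.2744, 0.2038]
eef_rot: [180.0, 0.0, -85.3]
contact_force: [-0.6, -0.5, 1.0]
gripper_width: 0.0356
gripper_force: 10.0
```

Emit:
jog_arm:
  deltas:
    - [[-0.5,0,0,2,0],[-0.5,0,0,3,0],[-0.5,0,2,2,0],[-0.5,0,5,0,0],[-0.5,0,6,0,0],[-0.5,0,6,-2,0],[-0.5,0,4.5,-3,0],[-0.5,0,1,-3,0]]

```text
time_s: 4.08
tcp_pos: [0.4582, -0.0277, 0.1936]
eef_rot: [-179.9, 0.0, -85.1]
contact_force: [0.6, 0.2, 0.1]
gripper_width: 0.0359
gripper_force: 10.0
```

Emit:
jog_arm:
  deltas:
    - [[-0.5,0,0,-4,0],[-0.5,0,0,-4,0],[-0.5,0,0,-4,0],[-0.5,0,0,-2.5,0],[-0.5,0,0,0,0]]

```text
time_s: 4.7
tcp_pos: [0.4568, -0.0306, 0.0475]
eef_rot: [179.8, -0.1, -85.3]
contact_force: [1.1, 0.3, -0.2]
gripper_width: 0.0357
gripper_force: 10.0
```

```bash
python3 - <<'E'
from plant import r
import cv2
import numpy as np
A=r.capture("scene");B=r.capture("top")
cv2.imwrite("pics/scene1.png",A);cv2.imwrite("pics/top1.png",B)
a=A[140:240,300:420];b=B[190:250,340:460]
f=lambda x,k:cv2.resize(x,None,fx=k,fy=k,interpolation=cv2.INTER_CUBIC)
cv2.imwrite("pics/d.png",np.vstack([f(a,4),np.pad(f(b,4)[:200],((0,0),(0,0),(0,0)))]))
print(r.get_state()["tcp_pos"])
E
```

```text
[ 0.4587163  -0.03001071  0.04964472]
```

View pics/d.png

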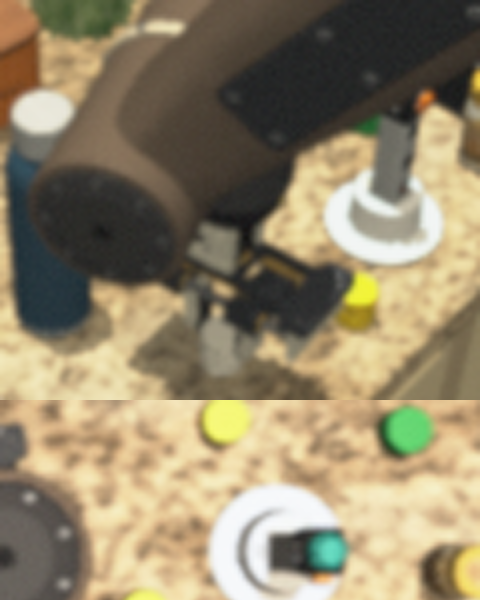

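The cap is in the jaws at about (215,345), and the brush stands with its teal head bare at (325,550) in the top crop. I'll lower the cap the last 2 cm.

Emit:
jog_arm:
  deltas:
    - [[-0.5,0,0,-1.2,0],[-0.5,0,0,-0.8,0],[-0.5,0,0,0,0],[-0.5,0,0,-0.2,0],[-0.5,0,0,0,0],[-0.5,0,0,0,0]]

```text
time_s: 5.55
tcp_pos: [0.4583, -0.0301, 0.0271]
eef_rot: [-180.0, 0.0, -85.3]
contact_force: [0.7, -0.0, -0.6]
gripper_width: 0.0353
gripper_force: 10.0
```

```bash
python3 - <<'E'
from h import *
import cv2
B=cv2.imread("pics/top1.png")
hsv=cv2.cvtColor(B,cv2.COLOR_BGR2HSV);g=B[205:250,400:440].astype(int);h=hsv[205:250,400:440]
def cen(m,name):
    ys,xs=np.nonzero(m);print(name,len(xs),xs.mean()+400,ys.mean()+205);return np.array([xs.mean()+400,ys.mean()+205])
t=cen((h[...,0]>75)&(h[...,0]<105)&(h[...,1]>80)&(h[...,2]>50),"teal")
o=cen((h[...,0]<16)&(h[...,1]>120)&(h[...,2]>80)&(np.arange(205,250)[:,None]<240),"orange")
ht=onz("top",t,.199);print("head",ht)
for z in(.164,.172):
    b=onz("top",o,z);d=ht-b;print(b,d,np.degrees(np.arctan2(d[1],d[0])))
# orange in scene before the move
S=cv2.imread("pics/scene0.png");h=cv2.cvtColor(S,cv2.COLOR_BGR2HSV)[155:175,398:412]
m=(h[...,0]<14)&(h[...,1]>140);ys,xs=np.nonzero(m);print(len(xs),xs.mean()+398,ys.mean()+155)
for yaw in(-5,0,5,10,15):
    a=np.radians(yaw);print(yaw,proj("scene",[ht[0]-.021*np.cos(a),ht[1]-.021*np.sin(a),.164]),proj("top",[ht[0]-.021*np.cos(a),ht[1]-.021*np.sin(a),.172]))
E
```

```text
teal 78 421.0769230769231 227.25641025641025
orange 0 nan nan
head [ 0.45812179 -0.27181816]<stdin>:6: RuntimeWarning: Mean of empty slice.
  ret = ret.dtype.type(ret / rcount)
Traceback (most recent call last):
  File "h.py", line 11, in onz
    s=least_squares(lambda p:proj(n,[p[0],p[1],z])-np.array(u),(.5,-.2));return s.x
ValueError: Residuals are not finite in the initial point.
```

Emit:
jog_arm:
  deltas:
    - [[-0.5,0,0,-0.1,0],[-0.5,0,0,0,0],[-0.5,0,0,-0.05,0],[-0.5,0,0,0,0]]

```text
time_s: 6.05
tcp_pos: [0.4585, -0.0301, 0.0261]
eef_rot: [-180.0, -0.0, -85.3]
contact_force: [-2.6, 0.3, 9.8]
gripper_width: 0.0356
gripper_force: 10.0
```

```bash
python3 - <<'E'
from h import *
import cv2
np.set_printoptions(linewidth=200)
def red(im,x0,y0,x1,y1,thr):
    g=im[y0:y1,x0:x1].astype(float);w=g[...,2]/(g[...,0]+20)  # r/b
    w=np.clip(w-thr,0,None);Y,X=np.mgrid[y0:y1,x0:x1]
    print((w*10).round().astype(int)); return np.array([(w*X).sum(),(w*Y).sum()])/w.sum()
o=red(cv2.imread("pics/top1.png"),413,230,428,238,1.9)
s=red(cv2.imread("pics/scene1.png"),400,160,412,170,1.9)
print(o,s)
ht=np.array([.4581,-.2718])
b=onz("top",o,.170);d=ht-b;print(b,d,np.degrees(np.arctan2(d[1],d[0])))
for yaw in(-5,0,5,10,15):
    a=np.radians(yaw);p=lambda z:[ht[0]-.021*np.cos(a),ht[1]-.021*np.sin(a),z];print(yaw,proj("scene",p(.164)),proj("top",p(.170)))
print(proj("scene",[*ht,.2]))
E
```

```text
[[0 0 0 0 0 0 0 0 0 0 0 0 0 0 0]
 [0 0 0 0 0 0 0 0 0 0 0 0 0 0 0]
 [0 0 0 0 0 0 0 0 0 0 0 0 0 0 0]
 [0 0 0 0 0 0 0 0 0 0 0 0 0 0 0]
 [0 0 0 0 0 0 0 0 0 0 0 0 0 0 0]
 [0 0 0 0 0 0 0 0 0 0 0 0 0 0 0]
 [0 0 0 0 0 0 0 0 0 0 0 0 0 0 0]
 [0 0 0 0 0 0 0 0 0 0 0 0 0 0 0]]
[[ 0  0  0  0  0  0  0  0  0  0  0  0]
 [ 0  0  0  0  0  0  0  0  0  0  0  0]
 [ 0  0  0  0  0  0  0  0  0  0  0  0]
 [ 0  0  0  0  0  0  3  6  1  0  0  0]
 [ 0  0  0  0  0  5 11 12  3  0  0  0]
 [ 0  0  0  0  0  8 13  3  0  0  0  0]
 [ 0  0  0  0  0  4  2  0  0  0  0  0]
 [ 0  0  0  0  0  0  0  0  0  0  0  0]
 [ 0  0  0  0  0  0  0  0  0  0  0  0]
 [ 0  0  0  0  0  0  0  0  0  0  0  0]]
[nan nan] [406.18270916 164.36059602]<stdin>:7: RuntimeWarning: invalid value encountered in divide
Traceback (most recent call last):
  File "h.py", line 11, in onz
    s=least_squares(lambda p:proj(n,[p[0],p[1],z])-np.array(u),(.5,-.2));return s.x
ValueError: Residuals are not finite in the initial point.
```

Emit:
jog_arm:
  deltas:
    - [[0,0,0,0,0],[0.3,0,0,0,0],[0.6,0,0,0,0],[0.6,0,0,4,0],[0.6,0,0,6,0],[0.6,0,0,6,0],[0.6,0,0,6,0],[0.6,0,0,0,0]]

```text
time_s: 7.05
tcp_pos: [0.4607, -0.0296, 0.2505]
eef_rot: [-179.5, 0.1, -85.3]
contact_force: [-0.2, -0.3, -1.2]
gripper_width: 0.0699
gripper_force: 0.0
```

```bash
python3 - <<'E'
from h import *
import cv2
o=np.array([420.1,233.9])
ht=np.array([.4581,-.2718])
b=onz("top",o,.170);d=ht-b;print(b,d,np.degrees(np.arctan2(d[1],d[0])))
for yaw in(-5,0,5,10,15,20):
    a=np.radians(yaw);p=lambda z:[ht[0]-.021*np.cos(a),ht[1]-.021*np.sin(a),z];print(yaw,proj("scene",p(.164)),proj("top",p(.170)))
A=r.capture("scene");B=r.capture("top")
cv2.imwrite("pics/scene2.png",A);cv2.imwrite("pics/top2.png",B)
f=lambda x,k:cv2.resize(x,None,fx=k,fy=k,interpolation=cv2.INTER_CUBIC)
cv2.imwrite("pics/e.png",np.hstack([f(A[140:200,380:420],8),f(cv2.imread("pics/top1.png")[205:250,398:438],10)[:480]
 ]))
t=cv2.imread("pics/top1.png")[230:238,413:428].astype(int);print(t[...,2]-t[...,1])
print(r.get_state()["tcp_pos"])
E
```

```text
[ 0.43888051 -0.2750062 ] [0.01921949 0.0032062 ] 9.47087086652426
-5 [405.78667332 166.4233028 ] [418.38108028 234.51251996]
0 [406.10869381 166.17289791] [419.01295682 234.53104355]
5 [406.39177419 165.90243358] [419.64319424 234.4943463 ]
10 [406.63380255 165.61405184] [420.26697979 234.40270791]
15 [406.83300042 165.31002668] [420.87955019 234.25682902]
20 [406.98793424 164.9927444 ] [421.47622832 234.05782581]Traceback (most recent call last):
  File "<stdin>", line 11, in <module>
    return _nx.concatenate(arrs, 1, dtype=dtype, casting=casting)
           ~~~~~~~~~~~~~~~^^^^^^^^^^^^^^^^^^^^^^^^^^^^^^^^^^^^^^^
ValueError: all the input array dimensions except for the concatenation axis must match exactly, but along dimension 0, the array at index 0 has size 480 and the array at index 1 has size 450
```

Emit:
jog_arm:
  deltas:
    - [[0.6,0,-4,1,0.04],[0.6,0,-6,0,0],[0.6,0,-6,0,0],[0.6,0,-5,0,0],[0.6,0,-3.2,0,0],[0.6,0,0,0,0],[0.6,0,0,0,0],[0.6,0,0,0,0]]
  force: 25

```text
time_s: 8.15
tcp_pos: [0.4581, -0.2712, 0.2551]
eef_rot: [180.0, 0.0, -82.9]
contact_force: [0.3, 0.7, -0.2]
gripper_width: 0.0701
gripper_force: 0.0
```

```bash
python3 - <<'E'
from h import *
import cv2
t=cv2.imread("pics/top1.png")[229:238,413:428].astype(int);print(t[...,2]-t[...,1])
# cap standing
im=cv2.imread("pics/top2.png");A=cv2.imread("pics/scene2.png")
print("cap expected px",proj("top",[.4585,-.03,.038]),proj("scene",[.4585,-.03,.038]))
s=r.get_state();print(s["tcp_pos"],s["eef_rot"],s["joints"])
E
```

```text
[[   1    1    0  -13  -47  -72  -88  -99 -111 -114 -115 -111  -79  -28
     8]
 [   1    4    0   -9  -37  -64  -81  -90 -100 -108 -108  -97  -54   -3
    17]
 [   1    0    1   -4  -18  -45  -62  -72  -79  -90  -89  -72  -22   13
    17]
 [   5    4    2    3    2   -6  -15  -22  -28  -36  -39  -24    6   21
    16]
 [  11    9    7    8   12   26   36   35   34   27   13   10   18   25
    14]
 [  13   13   11   12   17   41   55   55   54   43   26   16   24   20
    16]
 [   8    8    7    9   16   33   41   40   36   24   12   10   20   20
    21]
 [   8    8    4    0    1    5    7    8    7    6    7   15   23   21
    21]
 [   9    4    0   -1   -3   -2   -2   -3   -2    1    9   21   25   23
    24]]
cap expected px [334.35462493 228.31710135] [355.07053464 226.38077946]
[ 0.45813584 -0.27123909  0.25505663] [ 1.79960406e+02  2.22251665e-02 -8.29486740e+01] [-9.51978794e+00  5.94720399e+00 -1.44044187e+01 -1.06729756e-02
 -6.96926661e+01  1.65748296e+01]
```

Emit:
jog_arm:
  deltas:
    - [[0.6,0,-0.1,-3,0.02],[0.6,0,0,-3,0],[0.6,0,0,-2.7,0],[0.6,0,0,0,0],[0.6,0,0,0,0]]

```text
time_s: 8.78
tcp_pos: [0.459, -0.2729, 0.1697]
eef_rot: [-179.9, -0.0, -81.8]
contact_force: [0.4, 0.6, 0.3]
gripper_width: 0.0698
gripper_force: 0.0
```

Emit:
jog_arm:
  deltas:
    - [[0,0,0,0,0],[-0.5,0,0,0,0],[-0.5,0,0,0,0],[-0.5,0,0,0,0],[-0.5,0,0,0,0],[-0.5,0,0,0,0]]
  force: 25

```text
time_s: 9.52
tcp_pos: [0.4585, -0.2733, 0.1691]
eef_rot: [-180.0, -0.0, -81.9]
contact_force: [-0.6, 0.5, 5.0]
gripper_width: 0.0365
gripper_force: 31.8
```

Emit:
jog_arm:
  deltas:
    - [[-0.5,0,0,0,0],[-0.5,0,0,0,0],[-0.5,0,0,0.5,0],[-0.5,0,0,0.5,0],[-0.5,0,0,0,0],[-0.5,0,0,0,0]]
  force: 25

```text
time_s: 10.28
tcp_pos: [0.458, -0.273, 0.1782]
eef_rot: [180.0, 0.0, -81.9]
contact_force: [-0.7, -0.4, -3.7]
gripper_width: 0.0367
gripper_force: 28.5
```

Emit:
jog_arm:
  deltas:
    - [[-0.5,0,0,0.8,0],[-0.5,0,0,0.8,0],[-0.5,0,0,0,0],[-0.5,0,0,0,0]]

```text
time_s: 10.78
tcp_pos: [0.4581, -0.273, 0.1945]
eef_rot: [-180.0, 0.0, -81.9]
contact_force: [0.1, 0.5, -4.7]
gripper_width: 0.0363
gripper_force: 28.9
```

```bash
python3 - <<'E'
from h import *
import cv2
A=r.capture("scene");print(r.get_state()["tcp_pos"],r.get_state()["contact_force"])
cv2.imwrite("pics/scene3.png",A)
f=lambda x,k:cv2.resize(x,None,fx=k,fy=k,interpolation=cv2.INTER_CUBIC)
cv2.imwrite("pics/e.png",np.hstack([f(cv2.imread("pics/scene0.png")[140:210,370:425],7),f(A[140:210,370:425],7)]))
E
```

```text
[ 0.45813204 -0.27302694  0.19441208] [-0.66449238 -0.02877161 -3.921127  ]
```

View pics/e.png

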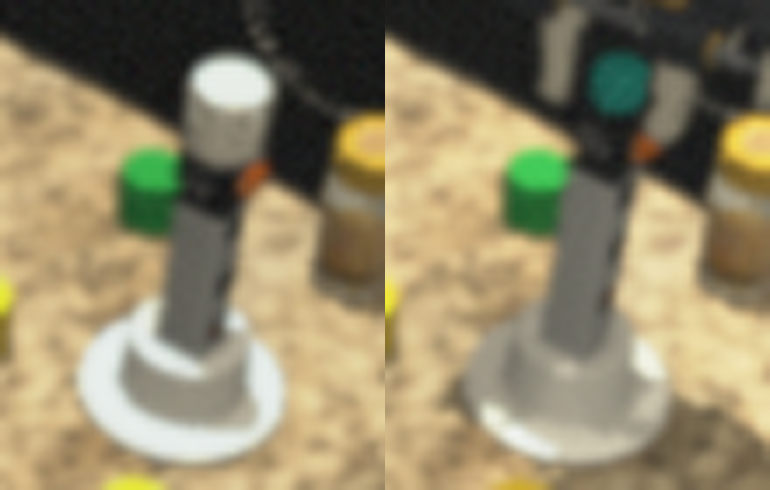

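The picture shows the brush has risen as a whole. The handle came up with the collar, the orange pin tip is still in the lowest window at about (605,297), and the button is still proud. The pads must be yawed against the collar. I'll set it back down and regrip closer to yaw 0 and a little lower.

Emit:
jog_arm:
  deltas:
    - [[-0.5,0,0,-0.8,0],[-0.5,0,0,-0.8,0],[-0.5,0,0,-0.6,0],[-0.5,0,0,0,0],[-0.5,0,0,0,0]]

```text
time_s: 11.45
tcp_pos: [0.4582, -0.2731, 0.1725]
eef_rot: [180.0, -0.0, -81.9]
contact_force: [0.1, 0.0, -4.1]
gripper_width: 0.0366
gripper_force: 28.9
```

```bash
python3 - <<'E'
from h import *
print(r.tip_extent,proj("scene",[.458-.044,-.274,.1855]))
print("left edge slope per yaw (dcol over +6px rows):")
c=np.array([.458,-.2727])
for yaw in(-4,0,4,8):
    t=np.radians(yaw);R=np.array([[np.cos(t),-np.sin(t)],[np.sin(t),np.cos(t)]])
    a,b=[proj("top",np.r_[c+R@[s*.015,.015],.046]) for s in(1,-1)];print(yaw,a,b)
E
```

```text
0.019 [413.01509894 164.0759666 ]
left edge slope per yaw (dcol over +6px rows):
-4 [405.93127958 222.42775627] [405.53664437 231.82637953]
0 [405.60093958 222.74904769] [405.86282723 232.16207242]
4 [405.29409476 223.09293397] [406.21133025 232.47450783]
8 [405.01224013 223.45774678] [406.58045545 232.76215656]
```

Emit:
jog_arm:
  deltas:
    - [[-0.5,0,0,-0.2,0],[-0.5,0,0,0,0],[-0.5,0,0,-0.15,0],[-0.5,0,0,0,0]]

```text
time_s: 11.95
tcp_pos: [0.4585, -0.2733, 0.1694]
eef_rot: [-180.0, -0.0, -81.9]
contact_force: [-0.8, -0.0, 0.5]
gripper_width: 0.0366
gripper_force: 30.4
```

Emit:
jog_arm:
  deltas:
    - [[0,0,0,0,0],[0.4,0,0,0,0],[0.4,0,0,0,0],[0.4,0,0,-0.4,-0.07],[0.4,0,0,0,-0.07],[0.4,0,0,0,0],[0,0,0,0,0],[-0.5,0,0,0,0]]

```text
time_s: 12.95
tcp_pos: [0.4582, -0.2731, 0.165]
eef_rot: [-180.0, -0.0, -89.8]
contact_force: [0.6, -0.6, -0.4]
gripper_width: 0.0463
gripper_force: 0.0
```

Emit:
jog_arm:
  deltas:
    - [[-0.5,0,0,0,0],[-0.5,0,0,0,0],[-0.5,0,0,0,0],[-0.5,0,0,0,0],[-0.5,0,0,0,0]]
  force: 30

```text
time_s: 13.58
tcp_pos: [0.4585, -0.2731, 0.1652]
eef_rot: [-180.0, -0.0, -89.9]
contact_force: [1.5, 1.1, 0.5]
gripper_width: 0.0352
gripper_force: 30.0
```

The pads now read 35.2 mm, tighter than before, so the button should be flush.

Emit:
jog_arm:
  deltas:
    - [[-0.5,0,0,0.5,0],[-0.5,0,0,0.7,0],[-0.5,0,0,0.8,0],[-0.5,0,0,0,0],[-0.5,0,0,0,0]]

```text
time_s: 14.2
tcp_pos: [0.458, -0.2731, 0.1852]
eef_rot: [-180.0, -0.0, -89.9]
contact_force: [0.6, 0.3, 0.2]
gripper_width: 0.0356
gripper_force: 30.0
```

```bash
python3 - <<'E'
from h import *
import cv2
A=r.capture("scene");print(r.get_state()["tcp_pos"],r.get_state()["contact_force"])
cv2.imwrite("pics/scene4.png",A)
f=lambda x,k:cv2.resize(x,None,fx=k,fy=k,interpolation=cv2.INTER_CUBIC)
cv2.imwrite("pics/f.png",np.hstack([f(A[140:210,370:425],7),f(A[200:260,320:375],7)]) if 0 else np.hstack([f(A[140:210,370:425],7),f(A[195:265,320:375],7)]))
E
```

```text
[ 0.45801974 -0.27315613  0.1850733 ] [0.23557104 0.16427487 0.6478231 ]
```

View pics/f.png

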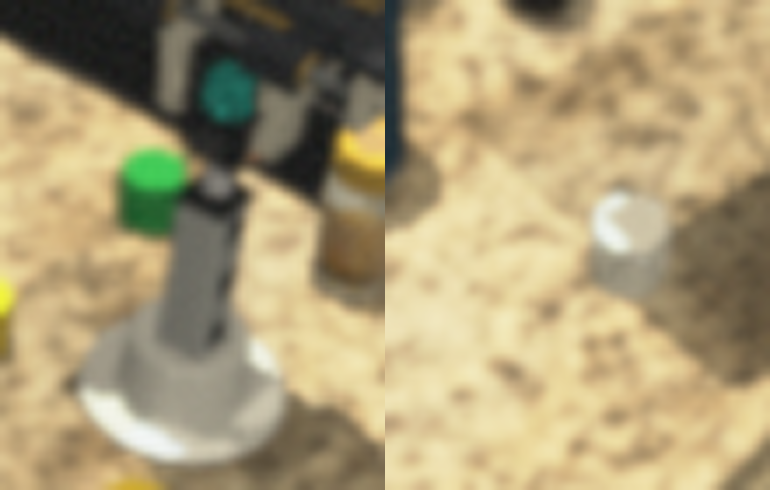

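The neck is now drawn out, with a gap under the collar at about (218,178). The handle is still seated, and the cap stands on the worktop at (630,240) in the right crop. I'll draw on.

Emit:
jog_arm:
  deltas:
    - [[-0.5,0,0,0.9,0],[-0.5,0,0,0.9,0],[-0.5,0,0,0.9,0],[-0.5,0,0,0.9,0],[-0.5,0,0,0.9,0],[-0.5,0,0,0.6,0],[-0.5,0,0,0,0],[-0.5,0,0,0,0]]

```text
time_s: 15.25
tcp_pos: [0.4582, -0.2732, 0.2361]
eef_rot: [-180.0, -0.0, -89.9]
contact_force: [-0.3, 0.1, 0.3]
gripper_width: 0.0355
gripper_force: 30.0
```

Drawn about 71 mm. I'll probe toward the end stop at 73 mm to fix the reference.

Emit:
jog_arm:
  deltas:
    - [[-0.5,0,0,0.1,0],[-0.5,0,0,0,0],[-0.5,0,0,0,0]]

```text
time_s: 15.62
tcp_pos: [0.4581, -0.273, 0.2367]
eef_rot: [180.0, 0.0, -89.9]
contact_force: [-0.2, -0.0, -2.7]
gripper_width: 0.0357
gripper_force: 30.0
```

Emit:
jog_arm:
  deltas:
    - [[-0.5,0,0,0.1,0],[-0.5,0,0,0,0],[-0.5,0,0,0,0]]

```text
time_s: 16.0
tcp_pos: [0.4582, -0.2731, 0.238]
eef_rot: [180.0, -0.0, -89.9]
contact_force: [0.4, 0.6, -1.8]
gripper_width: 0.0356
gripper_force: 30.0
```

Emit:
jog_arm:
  deltas:
    - [[-0.5,0,0,0.1,0],[-0.5,0,0,0,0],[-0.5,0,0,0,0]]

```text
time_s: 16.38
tcp_pos: [0.4582, -0.273, 0.2388]
eef_rot: [180.0, 0.0, -89.9]
contact_force: [0.1, 0.5, -3.7]
gripper_width: 0.0355
gripper_force: 30.0
```

The end stop was reached, since the handle's weight now shows in the force reading. I'll back off 1.5 mm to the second stop and release the button.

Emit:
jog_arm:
  deltas:
    - [[-0.5,0,0,-0.15,0],[-0.5,0,0,0,0],[-0.5,0,0,0,0],[0,0,0,0,0],[0.4,0,0,0,0],[0.4,0,0,0,0],[0.4,0,0,0,0]]

```text
time_s: 17.25
tcp_pos: [0.4584, -0.2731, 0.2376]
eef_rot: [-180.0, -0.0, -89.9]
contact_force: [-0.0, -0.7, -0.5]
gripper_width: 0.0605
gripper_force: 0.0
```

Emit:
jog_arm:
  deltas:
    - [[0.5,0,0,0,-0.157],[0.5,0,0,0,-0.157],[0.5,0,0,0,-0.157],[0.5,0,0,0,-0.157],[0.5,0,0,0,-0.157],[0.5,0,0,0,-0.157],[0.5,0,0,0,-0.157],[0.5,0,0,0,-0.157]]

```text
time_s: 18.25
tcp_pos: [0.4583, -0.2731, 0.2376]
eef_rot: [-180.0, 0.0, -162.1]
contact_force: [-0.2, 0.1, 0.7]
gripper_width: 0.066
gripper_force: 0.0
```

Emit:
jog_arm:
  deltas:
    - [[0.5,0,0,0,-0.157],[0.5,0,0,0,-0.157],[0.5,0,0,0,0],[0.5,0,0,0,0],[0,0,0,0,0],[-0.6,0,0,0,0],[-0.6,0,0,0,0],[-0.6,0,0,0,0]]
  force: 30

```text
time_s: 19.25
tcp_pos: [0.4582, -0.2731, 0.2375]
eef_rot: [-180.0, 0.0, -179.8]
contact_force: [-0.3, -0.3, 1.1]
gripper_width: 0.0333
gripper_force: 30.0
```

Emit:
jog_arm:
  deltas:
    - [[-0.6,0,0,0,0],[-0.6,0,0,0,0],[-0.6,0,0,0,0]]
  force: 40

```text
time_s: 19.62
tcp_pos: [0.4582, -0.2731, 0.2375]
eef_rot: [-180.0, 0.0, -179.8]
contact_force: [0.1, 0.2, 0.1]
gripper_width: 0.0339
gripper_force: 40.0
```

Emit:
jog_arm:
  deltas:
    - [[-0.6,0,0,0.5,0],[-0.6,0,0,1,0],[-0.6,0,0,1.5,0],[-0.6,0,0,1.5,0],[-0.6,0,0,1.5,0],[-0.6,0,0,1.5,0],[-0.6,0,0,1,0],[-0.6,0,0,0,0]]

```text
time_s: 20.62
tcp_pos: [0.4585, -0.2732, 0.3233]
eef_rot: [-180.0, 0.1, -179.8]
contact_force: [0.1, 0.3, -4.6]
gripper_width: 0.0335
gripper_force: 40.0
```

Emit:
jog_arm:
  deltas:
    - [[-0.6,0,0,0,0],[-0.6,0,0,0,0],[-0.6,0,0,0,0]]

```text
time_s: 21.0
tcp_pos: [0.4581, -0.2731, 0.3221]
eef_rot: [180.0, -0.0, -179.8]
contact_force: [0.0, 0.5, -3.9]
gripper_width: 0.0333
gripper_force: 40.0
```

```bash
python3 - <<'E'
from h import *
import cv2
A=r.capture("scene");print(r.get_state()["tcp_pos"],r.get_state()["contact_force"])
cv2.imwrite("pics/scene5.png",A)
f=lambda x,k:cv2.resize(x,None,fx=k,fy=k,interpolation=cv2.INTER_CUBIC)
cv2.imwrite("pics/g.png",f(A[120:212,330:440],6))
E
```

```text
[ 0.45811452 -0.27306631  0.32215317] [-0.75514921  0.7415933  -4.15738045]
```

View pics/g.png

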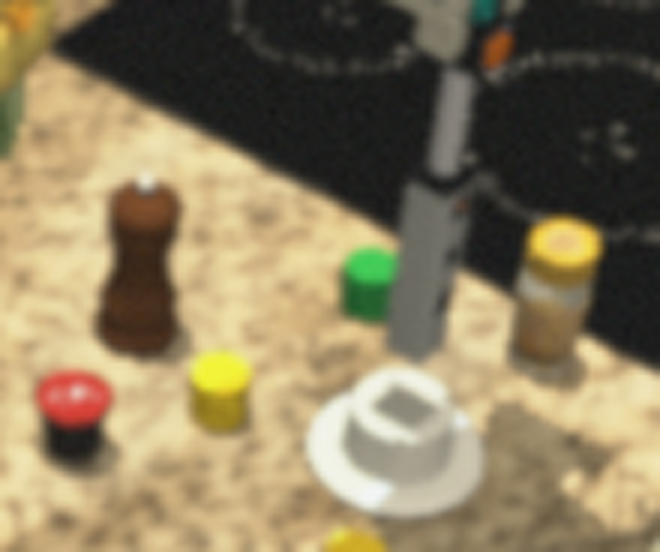

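The brush hangs upright well above the caddy's empty socket. The neck is fully drawn, the orange pin tip shows in the top window at (460,205), and the button is out at (497,48).

```bash
python3 -c "
from plant import r
print(r.close_job())"
```

```text
the job is handed in; nothing more can be done
None
```

The job is handed in, with no verdict returned: the cap stands on the worktop, and the brush is locked at its second stop with the button out, held upright about 4 cm above the caddy's rim; my first grip missed the button and lifted the whole brush about 2.5 cm, so I set it back down and regripped.

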